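# Pack the kiln-setting tray

## Task

Pack the kiln props for the next firing into the wooden tray: lay the long bar in the bin with the narrow recess, the three-armed star flat in the open bin, and stand the square post and the round post upright in the divided bin, one in each half, either way round. Each must rest on the floor of its bin. The triangular post, the four-armed cross and the short bar do not belong to this set: leave them where they are.

Things in the scene. Friction and masses are not known exactly. Their poses are not given: they have to be found in the camera images.
- square_post: Square kiln post, cream ceramic, standing upright: 34 x 34 mm, 60 mm tall, a dark round bore in its top. Origin: centre of its underside, z up. x and y square to its sides. To be packed.
- round_post: Round kiln post, cream ceramic, standing upright: 36 mm diameter, 60 mm tall, a dark bore in its top. Origin: centre of its underside, z up. To be packed.
- star3: Three-armed star prop, cream ceramic, lying flat: three arms, each 14 mm wide, 30 mm tall and reaching 34 mm from the centre, 120 degrees apart. Origin: underside where the arms meet, z up; one arm runs along its +x. To be packed.
- long_bar: Long kiln bar, cream ceramic, lying flat: 90 x 30 mm, 30 mm tall. Origin: centre of its underside, z up. Its length runs along its x. To be packed.
- tri_post: Look-alike, to be left: triangular kiln post, cream ceramic, 60 mm tall, corners 25 mm from the axis, a dark bore in its top. Origin: centre of its underside, z up.
- star4: Look-alike, to be left: four-armed cross prop, cream ceramic, arms 14 mm wide, 30 mm tall, reaching 34 mm from the centre. Origin: underside where the arms meet, z up.
- short_bar: Look-alike, to be left: short kiln bar, cream ceramic, 50 x 30 mm, 30 mm tall. Origin: centre of its underside, z up. Length along its x.
- narrow_bin: Grey, dark-floored bin, 100 mm (its x) by 124 mm (its y), with a broad ledge (14 mm high) along both long sides, leaving one narrow recess 58 mm (x) by 116 mm (y), centred. Fixed in the tray. Origin: centre of its underside, 6 mm above the table, z up; floor 4 mm above the origin, walls 15 mm high, 4 mm thick.
- open_bin: Grey, dark-floored bin, 100 mm (its x) by 124 mm (its y), quite open inside: 92 mm (x) by 116 mm (y). Fixed in the tray. Origin: centre of its underside, 6 mm above the table, z up; floor 4 mm above the origin, walls 15 mm high, 4 mm thick. The tray is fixed to the table: 330 by 150 mm, rim 22 mm high, holding the bins in a row 102 mm apart along their x, in any order.
- divided_bin: Grey, dark-floored bin, 100 mm (its x) by 124 mm (its y), split by one rib (4 mm thick, 14 mm high) across its middle into two equal cells, each 92 mm (x) by 56 mm (y), centres at y = +30 and -30 mm. Fixed in the tray. Origin: centre of its underside, 6 mm above the table, z up; floor 4 mm above the origin, walls 15 mm high, 4 mm thick.
Not all that is in view belongs to the job. Leave any yellow look-alike of the square_post alone. What is shaped like the long_bar but pink is not meant.

How it is judged:
By the outcome, as a careful person would: the job done as asked, in the order asked, and still so for the second after the job is handed in, with the robot touching nothing.
It also fails if it takes over 115 s, if anything falls off the work surface, if the arm or the gripper's body presses on something with over 40 N, if the wrist force passes 120 N, or if a joint passes its speed limit or range.

## Robot

A 6-joint arm with a two-finger parallel gripper is mounted at the origin on the work surface. World frame = base frame: x ahead of the robot, y to its left, z up, the work surface at z = 0. Lengths are in m, angles in degrees, forces in N, time in s.
With the tool pointing down it reaches from about 0.4 to 0.825 m from the base axis. Payload 7 kg.
Tool frame: the origin (TCP) lies on the centre line of the jaws, within the pads' length; the fingertips stand 14 mm ahead of it and the grasp point (between the pads) lies 5 mm behind it; z points along the fingers, y is the line along which they close (so a half turn about z gives the same grasp; the last joint's range is limited). The gripper opens to 88 mm and grips with 3 to 60 N. Pads are 19 mm wide; open, the fingers measure 130 mm over their backs; the gripper's body (78 mm by 193 mm) begins 47 mm behind the grasp point.
Start: joints at [16.507, 20.546, 0.682, 0, -70.136, -16.507], TCP at [0.675, -0, 0.241] pointing down, gripper open.
Joint ranges: [-176.03, 176.03], [-82.01, 121.73], [-58.28, 71.71], [-173.87, 95.51], [-174.79, -0.11], [-173.66, 173.66]. Speed limits (degrees/s): [136.94, 136.94, 172.46, 180, 180, 180].

## Interface

Orientations are given as [roll, pitch, yaw] about the fixed x, y, z axes, in that order (R = Rz(yaw) Ry(pitch) Rx(roll)).
In Python, from plant import r gives the robot as it stands.
- The arm moves only by the tool send_rows, never from a script. Its argument "steps" is a list of rows, each an object with "dp": the shift along the tool's x, y, z in mm, a list of three; "roll": the turn about the tool's z in rad; "jaw": the opening in per cent of the stroke, from 0 (shut) to 100 (fully open). In form: [{"dp": [tx, ty, tz], "roll": roll, "jaw": jaw}, ...]. A call has 1 to 5 rows; each row is the pose to reach, as a shift and turn from the pose commanded when the call began, along the tool's axes at that moment; what a row does not reach only later rows make up. A row lasts 1/8 s, in which the tool goes at most 62.5 mm and 10.7 degrees, less where a joint would pass 70% of its speed; a pose out of reach is approached as far as the arm can. A call with a gripper value outside its range is refused whole. The fingers move at their own pace and stop on an object; "newtons" is the grip in N (left out, the last holds). Time passes only in rows, so rows that repeat a pose let the fingers close. It gives the time, the measured TCP pose, the force, the opening and the grip force at its end, in the units of the state.
- r.get_state(): the state, without advancing time (a new reading comes with each control period).
- r.capture(name): name is "scene" or "side" or "wrist"; returns a dict with "image" (420x560x3 uint8, blue, green, red), "K" (3x3 intrinsics, pixels), "dist" ([k1, k2, p1, p2, k3] as OpenCV has them; the pictures are not rectified), "rvec" (rotation vector, rad) and "tvec" (3), from world to camera coordinates, as OpenCV has them. Camera axes: x right, y down, z forward; pixel columns grow to the right and rows downward; lengths in m; the calibration is good to about 2 mm. A picture is of the moment at which its call begins. There is no depth.
- r.close_job(): hands the job in; it is judged then, once.
The state is a dict: "time_s": time; "joints": joint angles; "qd": joint speeds; "joint_torque": joint torques, N m; "tcp_pos": TCP position; "eef_rot": TCP orientation; "contact_force": force on the tool from outside, world axes, zero at the start; "moment": the same for the moment, N m; "gripper_width": finger opening in m; "gripper_force": force on a finger pad.
Only numpy, scipy, OpenCV 4.12 (cv2) and the standard library are available. Lean on these libraries where they do the work, as an engineer would, in place of code of your own. Each camera call takes 0.05 s, during which the arm holds its last target. There are 200 camera calls.

## Working session

There is one attempt and no reset: what is moved stays moved. The work goes in short steps, Python scripts to look and compute and a tool call to move; the robot and the scene stay as the last step left them, time stands still between calls to the robot, and variables do not carry over. Pictures are saved under pics/ and viewed, at most 14 in all, crops included, and the job is handed in when it is done.

Besides the shell and the picture viewer there is one more tool, called in YAML: its name, and indented under it one key for each argument. send_rows: Moves the arm, as the interface text tells. Its arguments: {"type":"object","properties":{"steps":{"type":"array","items":{"type":"object","properties":{"dp":{"type":"array","items":{"type":"number"}},"roll":{"type":"number"},"jaw":{"type":"number"}}}},"newtons":{"type":"number"}},"required":["steps"]}

```bash
ls; mkdir -p pics; cat > h.py <<'E'
import cv2,numpy as np,pickle
from plant import r
def cap(n,f):
    c=r.capture(n); cv2.imwrite(f'pics/{f}.png',c['image']); pickle.dump(c,open(f'pics/{f}.pkl','wb')); return c
def load(f): return pickle.load(open(f'pics/{f}.pkl','rb'))
def w(c,px,z):
    p=np.array(px,float).reshape(-1,1,2)
    n=cv2.undistortPoints(p,c['K'],c['dist']).reshape(-1,2)
    R=cv2.Rodrigues(np.array(c['rvec'],float))[0]; t=np.array(c['tvec'],float).ravel()
    o=-R.T@t; d=np.c_[n,np.ones(len(n))]@R
    return o+d*((z-o[2])/d[:,2])[:,None]
E
python3 - <<'E'
from h import *
for n in ['scene','side','wrist']:
    c=cap(n,n+'0'); R=cv2.Rodrigues(np.array(c['rvec'],float))[0]; print(n,-R.T@np.array(c['tvec']).ravel())
    if n=='scene': cv2.imwrite('pics/sc.png',cv2.resize(c['image'],(800,600),interpolation=2))
    if n=='wrist': cv2.imwrite('pics/wr.png',cv2.resize(c['image'],(800,600),interpolation=2))
print(r.get_state())
E
```

```text
pics
scene [1.27111553 0.11366052 0.72557099]
side [ 0.48174011 -0.84825957  0.59430155]
wrist [ 0.67549111 -0.07454858  0.38358679]
{'time_s': 0.15, 'joints': array([ 1.65070768e+01,  2.05813647e+01,  6.46947867e-01, -1.23113972e-02,
       -7.01348753e+01, -1.65064134e+01]), 'qd': array([ 0.0328601 , -0.1973314 ,  0.17023787,  0.00066674,  0.04337806,
       -0.03572003]), 'joint_torque': array([ 1.39394037e-04, -5.83274567e+01,  2.93289685e+01,  7.00122759e+00,
        8.75052094e-03, -9.76538854e-05]), 'tcp_pos': array([ 6.74668836e-01, -3.15270518e-05,  2.39860980e-01]), 'eef_rot': array([ 1.79930275e+02, -8.59082005e-03, -9.00035219e+01]), 'contact_force': array([ 0.76498354,  0.34890948, -0.72714023]), 'moment': array([-0.00435497, -0.0514854 , -0.03270104]), 'gripper_force': 0.0, 'gripper_width': 0.0878037562208666}
```

View pics/sc.png

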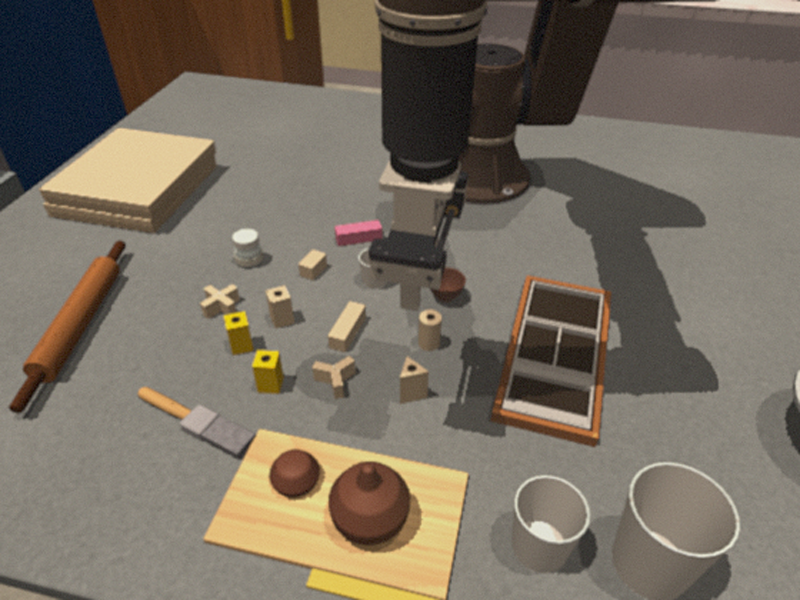

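View pics/wr.png

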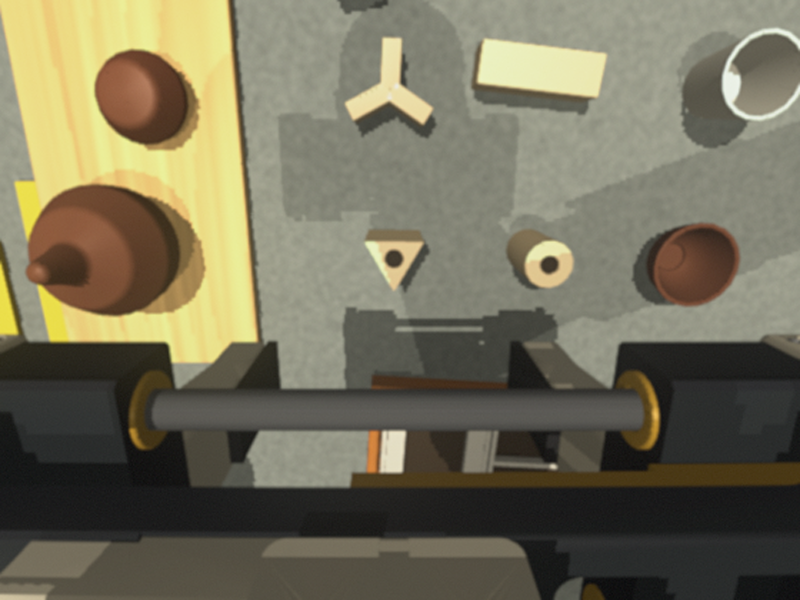

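The scene picture (800x600) shows the square post at (278,300), the long bar at (347,325), the star at (335,375), the round post at (430,328) and the tri post at (412,380). The cross is at (220,297) and the short bar at (313,263). The tray holds three bins: open at (567,305), divided at (557,348) and narrow at (550,393). The wrist picture shows the star at (391,90), the long bar at (540,68) and the round post at (548,263).

```bash
python3 - <<'E'
from h import *
s=load('scene0'); 
cv2.imwrite('pics/tray.png',cv2.resize(s['image'][185:315,340:440],(600*100//130,600),interpolation=cv2.INTER_CUBIC))
k=.7; W=load('wrist0')
def f(c,l,z): print(np.round(w(c,np.array(l)*k,z),4).tolist())
print('bar corners');f(W,[(483,39),(606,54),(598,98),(475,83)],.03)
print('star');f(W,[(391,90),(392,38),(350,112),(428,117)],.03)
print('round');f(W,[(549,264)],.06)
print('tri');f(W,[(394,258)],.06)
print('scene: sq,round top,bar,star');f(s,[(278,293),(430,316)],.06);f(s,[(348,322),(336,372),(312,262),(220,296)],.03)
print('yellow');f(s,[(236,319),(267,358)],.06)
print('tray rim outer corners');f(s,[(528,278),(610,290),(600,438),(497,417)],.022)
E
```

```text
bar corners
[[0.6118, -0.1569, 0.03], [0.5234, -0.1477, 0.03], [0.5257, -0.1184, 0.03], [0.616, -0.1282, 0.03]]
star
[[0.6767, -0.1234, 0.03], [0.6759, -0.1574, 0.03], [0.7067, -0.1085, 0.03], [0.6495, -0.105, 0.03]]
round
[[0.5606, -0.0012, 0.06]]
tri
[[0.6745, -0.0057, 0.06]]
scene: sq,round top,bar,star
[[0.5663, -0.2556, 0.06], [0.5596, -0.0012, 0.06]]
[[0.5747, -0.134, 0.03], [0.684, -0.1192, 0.03], [0.4378, -0.2449, 0.03], [0.5662, -0.365, 0.03]]
yellow
[[0.6411, -0.2957, 0.06], [0.7076, -0.216, 0.06]]
tray rim outer corners
[[0.3767, 0.1438, 0.022], [0.3749, 0.287, 0.022], [0.7047, 0.2693, 0.022], [0.7033, 0.1269, 0.022]]
```

View pics/tray.png

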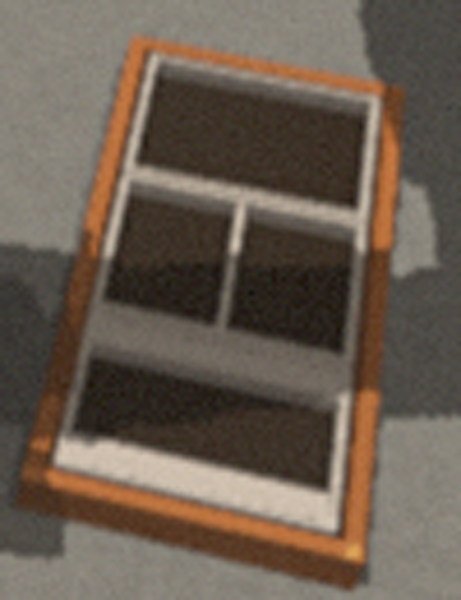

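The crop shows the open bin far from the camera, the divided bin in the middle and the narrow bin nearest. I'll start with the long bar.

```bash
cat > go.py <<'E'
import sys,numpy as np
from plant import r
from scipy.spatial.transform import Rotation as T
s=r.get_state(); x,y,z,yaw=map(float,sys.argv[1:5])
R=T.from_euler('xyz',s['eef_rot'],degrees=True).as_matrix()
d=R.T@(np.array([x,y,z])-s['tcp_pos']); a=(yaw-s['eef_rot'][2]+180)%360-180
print('t',s['time_s'],'dp',np.round(d*1000,1),'roll',round(-np.radians(a),3),'rows',max(np.linalg.norm(d)/.0625,abs(a)/10.7))
E
echo
```

send_rows:
  steps:
    - {"dp": [138, 106, 110], "roll": -1.466, "jaw": 70}
    - {"dp": [138, 106, 110], "roll": -1.466, "jaw": 70}
    - {"dp": [138, 106, 110], "roll": -1.466, "jaw": 70}
    - {"dp": [138, 106, 110], "roll": -1.466, "jaw": 70}
    - {"dp": [138, 106, 110], "roll": -1.466, "jaw": 70}
  newtons: 25

```text
time_s: 0.78
tcp_pos: [0.5671, -0.1393, 0.1293]
eef_rot: [179.9, 0.1, -36.0]
contact_force: [-0.5, -0.0, 0.2]
gripper_width: 0.0617
gripper_force: 0.0
```

```bash
python3 go.py .569 -.138 .12 -6
```

```text
t 0.775 dp [ 0.8 -2.2  9.3] roll -0.524 rows 2.8082209971288146
```

send_rows:
  steps:
    - {"dp": [1, -2, 50], "roll": -0.524, "jaw": 70}
    - {"dp": [1, -2, 50], "roll": -0.524, "jaw": 70}
    - {"dp": [1, -2, 50], "roll": -0.524, "jaw": 70}
    - {"dp": [1, -2, 50], "roll": -0.524, "jaw": 70}

```text
time_s: 1.27
tcp_pos: [0.5708, -0.137, 0.0803]
eef_rot: [180.0, 0.0, -6.3]
contact_force: [-0.7, -0.3, -0.1]
gripper_width: 0.0613
gripper_force: 0.0
```

```bash
python3 go.py .569 -.138 .032 -6; python3 - <<'E'
from h import *
c=cap('side','s1'); cv2.imwrite('pics/s1b.png',cv2.resize(c['image'],(800,600),interpolation=2))
E
```

```text
t 1.275 dp [-1.7  1.2 48.3] roll -0.006 rows 0.7727359880537483
```

View pics/s1b.png

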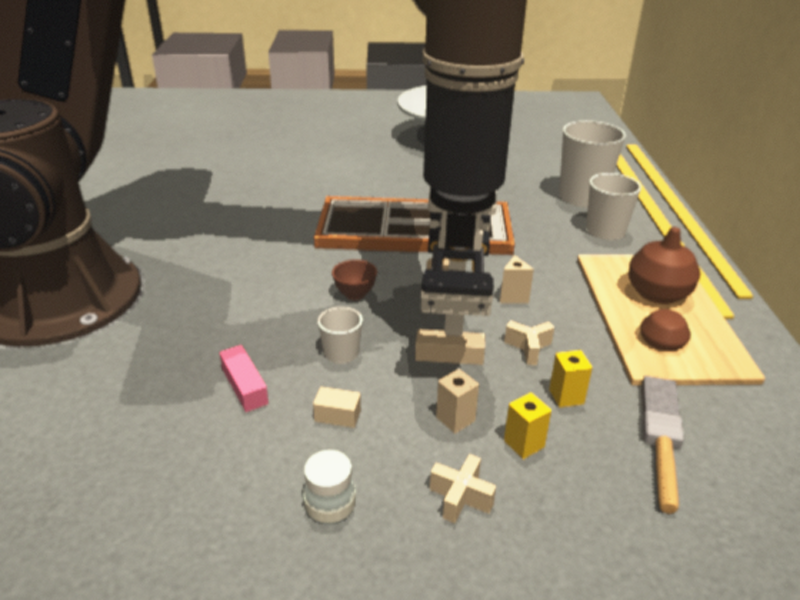

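The side picture shows the fingers centred over the bar at (452,335). The square post at (458,398) is turned to show a corner. I'll descend, grip and lift.

send_rows:
  steps:
    - {"dp": [-1, 1, 48], "jaw": 70}
    - {"dp": [-1, 1, 48], "jaw": 70}
    - {"dp": [-1, 1, 48], "jaw": 20}
    - {"dp": [-1, 1, 48], "jaw": 20}
    - {"dp": [-1, 1, 48], "jaw": 20}

```text
invalid input
```

send_rows:
  steps:
    - {"dp": [0, 0, 0], "jaw": 20}
    - {"dp": [0, 0, 0], "jaw": 20}
    - {"dp": [0, 0, -60], "jaw": 20}
    - {"dp": [0, 0, -120], "jaw": 20}
    - {"dp": [0, 0, -120], "jaw": 20}

```text
invalid input
```

```bash
python3 go.py .642 .202 .16 -93
```

```text
t 1.325 dp [  32.5 -344.8  -79.6] roll 1.511 rows 8.088524741594027
```

send_rows:
  steps:
    - {"dp": [-1, 1, 48], "roll": 0, "jaw": 70}
    - {"dp": [-1, 1, 48], "roll": 0, "jaw": 70}
    - {"dp": [-1, 1, 48], "roll": 0, "jaw": 20}
    - {"dp": [-1, 1, 48], "roll": 0, "jaw": 20}
    - {"dp": [-1, 1, 48], "roll": 0, "jaw": 20}

```text
time_s: 1.95
tcp_pos: [0.5706, -0.1378, 0.0338]
eef_rot: [-180.0, -0.1, -6.3]
contact_force: [-0.4, 0.7, -0.0]
gripper_width: 0.037
gripper_force: 0.0
```

send_rows:
  steps:
    - {"dp": [0, 0, 0], "roll": 0, "jaw": 20}
    - {"dp": [0, 0, 0], "roll": 0, "jaw": 20}
    - {"dp": [0, 0, -60], "roll": 0, "jaw": 20}
    - {"dp": [0, 0, -120], "roll": 0, "jaw": 20}
    - {"dp": [0, 0, -120], "roll": 0, "jaw": 20}

```text
time_s: 2.58
tcp_pos: [0.5729, -0.1379, 0.1579]
eef_rot: [-179.9, -0.5, -6.2]
contact_force: [0.3, -0.6, -1.9]
gripper_width: 0.0296
gripper_force: 25.0
```

```bash
python3 go.py .642 .202 .16 -93
```

```text
t 2.575 dp [  31.8 -345.4   -1.5] roll 1.514 rows 8.109721262169717
```

send_rows:
  steps:
    - {"dp": [32, -345, -1], "roll": 1.514, "jaw": 20}
    - {"dp": [32, -345, -1], "roll": 1.514, "jaw": 20}
    - {"dp": [32, -345, -1], "roll": 1.514, "jaw": 20}
    - {"dp": [32, -345, -1], "roll": 1.514, "jaw": 20}
    - {"dp": [32, -345, -1], "roll": 1.514, "jaw": 20}

```text
time_s: 3.2
tcp_pos: [0.6304, 0.1619, 0.1523]
eef_rot: [179.9, 0.0, -58.9]
contact_force: [1.3, -0.6, -2.4]
gripper_width: 0.0298
gripper_force: 25.0
```

```bash
python3 go.py .642 .202 .16 -93; python3 - <<'E'
from h import *
s=load('scene0')
g=lambda l:np.array(l)/4.615+np.array([340,185])-.4
q=w(s,g([(152,57),(382,98),(337,530),(57,468)]),.021);print(q.round(4),q.mean(0))
q2=w(s,g([(137,40),(402,88),(360,548),(27,478)]),.022);print(q2.round(4),q2.mean(0))
for q in(q,q2):
  u=(q[2]+q[3]-q[0]-q[1])/2; v=(q[1]+q[2]-q[0]-q[3])/2
  print(np.linalg.norm(u),np.degrees(np.arctan2(u[1],u[0])),np.linalg.norm(v),np.degrees(np.arctan2(v[1],v[0])))
print('rib ends',w(s,g([(240,205),(222,325)]),.022))
print('recess near ledge',w(s,g([(75,432),(328,490)]),.022))
E
```

```text
t 3.2 dp [-28.3 -30.7  -7.7] roll 0.595 rows 3.186562527553131
[[0.3832 0.1519 0.021 ]
 [0.3878 0.2759 0.021 ]
 [0.6896 0.2552 0.021 ]
 [0.6852 0.1332 0.021 ]] [0.53646199 0.20407011 0.021     ]
[[0.3714 0.1425 0.022 ]
 [0.3778 0.2863 0.022 ]
 [0.6978 0.2647 0.022 ]
 [0.6949 0.1209 0.022 ]] [0.53547717 0.20360724 0.022     ]
0.30256781500141555 -3.7259970905295314 0.12305364054458458 87.90786194763768
0.32250186618446336 -3.8375223776109983 0.1438651186384244 88.1707398796405
rib ends [[0.49324438 0.20482311 0.022     ]
 [0.57997607 0.2002782  0.022     ]]
recess near ledge [[0.66337011 0.13883238 0.022     ]
 [0.66910328 0.25096289 0.022     ]]
```

```bash
python3 go.py .638 .1985 .08 -93
```

```text
t 3.2 dp [-27.4 -25.6  72.3] roll 0.595 rows 3.186562527553131
```

send_rows:
  steps:
    - {"dp": [-27, -26, 60], "roll": 0.595, "jaw": 20}
    - {"dp": [-27, -26, 60], "roll": 0.595, "jaw": 20}
    - {"dp": [-27, -26, 60], "roll": 0.595, "jaw": 20}
    - {"dp": [-27, -26, 60], "roll": 0.595, "jaw": 20}
    - {"dp": [-27, -26, 60], "roll": 0.595, "jaw": 20}

```text
time_s: 3.82
tcp_pos: [0.6387, 0.1964, 0.0931]
eef_rot: [180.0, -0.0, -92.5]
contact_force: [0.6, 0.0, -1.3]
gripper_width: 0.0297
gripper_force: 25.0
```

```bash
python3 go.py .638 .1985 .046 -93;  python3 - <<'E'
from h import *
c=cap('scene','s2'); cv2.imwrite('pics/s2b.png',cv2.resize(c['image'][150:330,320:500],(600,600),interpolation=2))
E
```

```text
t 3.825 dp [-2.1  0.8 47.1] roll 0.009 rows 0.7536615387909648
```

View pics/s2b.png

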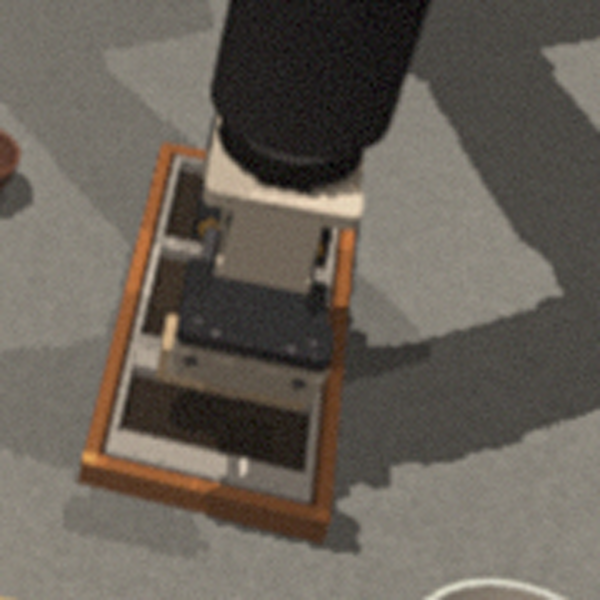

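The picture shows the bar level above the narrow bin, its end at (170,350) and the recess at (215,420). I'll lower it.

send_rows:
  steps:
    - {"dp": [-2, 1, 25], "roll": 0.009, "jaw": 20}
    - {"dp": [-2, 1, 40], "roll": 0.009, "jaw": 20}
    - {"dp": [-2, 1, 44], "roll": 0.009, "jaw": 20}
    - {"dp": [-2, 1, 47], "roll": 0.009, "jaw": 20}
    - {"dp": [-2, 1, 47], "roll": 0.009, "jaw": 20}

```text
time_s: 4.5
tcp_pos: [0.6384, 0.1988, 0.0468]
eef_rot: [-180.0, 0.0, -93.1]
contact_force: [1.3, 0.1, -1.5]
gripper_width: 0.0293
gripper_force: 25.0
```

send_rows:
  steps:
    - {"dp": [0, 0, 1], "roll": 0, "jaw": 20}
    - {"dp": [0, 0, 2], "roll": 0, "jaw": 20}
    - {"dp": [0, 0, 3], "roll": 0, "jaw": 20}
    - {"dp": [0, 0, 3], "roll": 0, "jaw": 20}

```text
time_s: 5.0
tcp_pos: [0.6381, 0.1987, 0.0435]
eef_rot: [-180.0, 0.0, -93.1]
contact_force: [0.6, 0.5, -1.6]
gripper_width: 0.0298
gripper_force: 25.0
```

send_rows:
  steps:
    - {"dp": [0, 0, 1], "roll": 0, "jaw": 20}
    - {"dp": [0, 0, 1.5], "roll": 0, "jaw": 20}
    - {"dp": [0, 0, 1.5], "roll": 0, "jaw": 20}

```text
time_s: 5.38
tcp_pos: [0.6381, 0.1987, 0.0435]
eef_rot: [-180.0, 0.0, -93.1]
contact_force: [-4.9, -0.7, 9.5]
gripper_width: 0.0294
gripper_force: 25.0
```

send_rows:
  steps:
    - {"dp": [0, 0, -1], "roll": 0, "jaw": 50}
    - {"dp": [0, 0, -1], "roll": 0, "jaw": 50}
    - {"dp": [0, 0, -1], "roll": 0, "jaw": 50}
    - {"dp": [0, 0, -60], "roll": 0, "jaw": 50}
    - {"dp": [0, 0, -110], "roll": 0, "jaw": 50}

```text
time_s: 6.0
tcp_pos: [0.6381, 0.1986, 0.153]
eef_rot: [180.0, -0.0, -93.1]
contact_force: [1.1, 0.0, 1.0]
gripper_width: 0.0439
gripper_force: 0.0
```

```bash
python3 go.py .676 -.1405 .15 -93; python3 go.py .676 -.06 .24 -93;
```

```text
t 6.0 dp [336.5 -56.4   3.3] roll -0.002 rows 5.458800309481375
t 6.0 dp [256.2 -51.9 -86.8] roll -0.002 rows 4.4064584068249895
```

```bash
python3 go.py .62 -.13 .24 -93
```

```text
t 6.0 dp [ 3.291e+02  2.000e-01 -8.670e+01] roll -0.002 rows 5.445542395529441
```

send_rows:
  steps:
    - {"dp": [325, 0, -87], "roll": 0, "jaw": 60}
    - {"dp": [325, 0, -87], "roll": 0, "jaw": 60}
    - {"dp": [325, 0, -87], "roll": 0, "jaw": 60}
    - {"dp": [325, 0, -87], "roll": 0, "jaw": 60}
    - {"dp": [325, 0, -87], "roll": 0, "jaw": 60}

```text
time_s: 6.62
tcp_pos: [0.6211, -0.1046, 0.2333]
eef_rot: [-180.0, -0.0, -93.1]
contact_force: [0.8, -0.7, 0.9]
gripper_width: 0.0526
gripper_force: 0.0
```

send_rows:
  steps:
    - {"dp": [15, 0, 0], "roll": 0, "jaw": 60}
    - {"dp": [15, 0, 0], "roll": 0, "jaw": 60}

```text
time_s: 6.88
tcp_pos: [0.6204, -0.1187, 0.2323]
eef_rot: [180.0, 0.0, -93.3]
contact_force: [0.7, 1.2, -0.6]
gripper_width: 0.053
gripper_force: 0.0
```

```bash
python3 - <<'E'
from h import *
c=cap('wrist','w1'); cv2.imwrite('pics/w1b.png',cv2.resize(c['image'],(800,600),interpolation=2))
E
python3 go.py .676 -.1405 .08 -93
```

```text
t 6.925 dp [ 19.7 -56.9 152.1] roll -0.003 rows 2.6169677932447875
```

View pics/w1b.png

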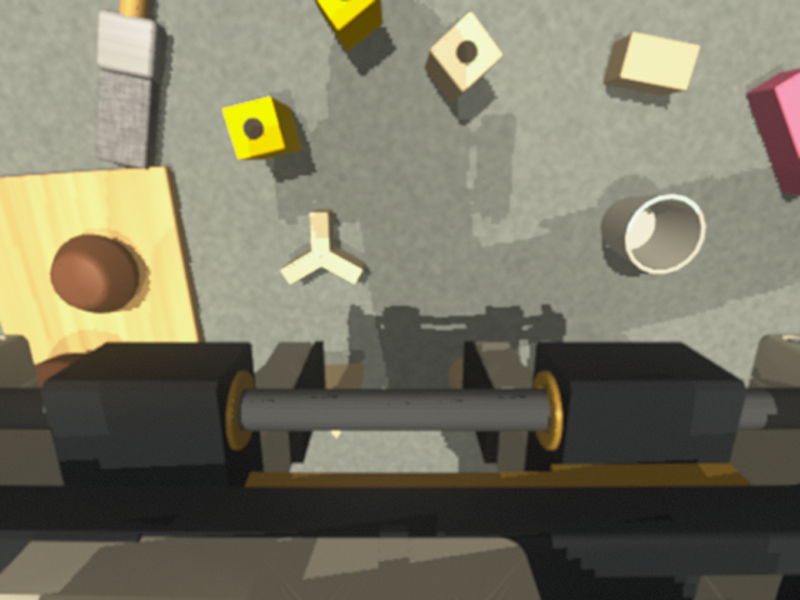

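The wrist picture shows the star centre at (321,253), with an arm up to (319,211). The square post's top is centred at (467,52), with corners (472,13), (502,54), (463,92) and (431,50).

```bash
python3 - <<'E'
from h import *
c=load('w1'); f=lambda l,z:w(c,np.array(l)*.7,z)
q=f([(321,253),(319,211),(285,278),(361,278)],.03);print(q.round(4)); d=q[1:]-q[0];print(np.degrees(np.arctan2(d[:,1],d[:,0])))
q=f([(472,13),(502,54),(463,92),(431,50),(466,52)],.06);print(q.round(4)); d=np.roll(q[:4],-1,0)-q[:4];print(np.degrees(np.arctan2(d[:,1],d[:,0])))
E
```

```text
[[ 0.677  -0.1266  0.03  ]
 [ 0.6752 -0.159   0.03  ]
 [ 0.7075 -0.1082  0.03  ]
 [ 0.6473 -0.1048  0.03  ]]
[-93.09077263  31.10055128 143.56283309]
[[ 0.5629 -0.2783  0.06  ]
 [ 0.5441 -0.254   0.06  ]
 [ 0.5692 -0.2329  0.06  ]
 [ 0.5891 -0.2588  0.06  ]
 [ 0.5669 -0.2564  0.06  ]]
[ 127.74142833   40.01318574  -52.47544267 -143.31668029]
```

send_rows:
  steps:
    - {"dp": [21, -57, 60], "roll": 0, "jaw": 60}
    - {"dp": [21, -57, 120], "roll": 0, "jaw": 60}
    - {"dp": [21, -57, 150], "roll": 0, "jaw": 60}
    - {"dp": [21, -57, 150], "roll": 0, "jaw": 60}
    - {"dp": [21, -57, 150], "roll": 0, "jaw": 60}

```text
time_s: 7.55
tcp_pos: [0.6776, -0.1409, 0.0844]
eef_rot: [-179.9, -0.0, -93.0]
contact_force: [0.0, -0.8, 0.6]
gripper_width: 0.0522
gripper_force: 0.0
```

```bash
python3 go.py .676 -.142 .026 -93
```

```text
t 7.55 dp [ 1.2  1.7 58.4] roll -0.001 rows 0.935554269649912
```

send_rows:
  steps:
    - {"dp": [1, 2, 50], "roll": 0, "jaw": 60}
    - {"dp": [1, 2, 58], "roll": 0, "jaw": 60}
    - {"dp": [1, 2, 58], "roll": 0, "jaw": 5}
    - {"dp": [1, 2, 58], "roll": 0, "jaw": 5}
    - {"dp": [1, 2, 58], "roll": 0, "jaw": 5}

```text
time_s: 8.18
tcp_pos: [0.6754, -0.1427, 0.0266]
eef_rot: [-179.9, 0.0, -93.1]
contact_force: [-0.8, -0.1, -0.4]
gripper_width: 0.0282
gripper_force: 0.0
```

send_rows:
  steps:
    - {"dp": [0, 0, 0], "roll": 0, "jaw": 5}
    - {"dp": [0, 0, 0], "roll": 0, "jaw": 5}
    - {"dp": [0, 0, 0], "roll": 0, "jaw": 5}
    - {"dp": [0, 0, 0], "roll": 0, "jaw": 5}

```text
time_s: 8.68
tcp_pos: [0.6748, -0.1428, 0.0254]
eef_rot: [-180.0, -0.0, -93.1]
contact_force: [-2.2, 0.8, 4.6]
gripper_width: 0.0135
gripper_force: 24.9
```

send_rows:
  steps:
    - {"dp": [0, 0, -30], "roll": 0, "jaw": 5}
    - {"dp": [0, 0, -90], "roll": 0, "jaw": 5}
    - {"dp": [0, 0, -140], "roll": 0, "jaw": 5}
    - {"dp": [0, 0, -140], "roll": 0, "jaw": 5}

```text
time_s: 9.18
tcp_pos: [0.6769, -0.1429, 0.1698]
eef_rot: [-179.5, 0.0, -93.1]
contact_force: [0.1, 0.3, -1.9]
gripper_width: 0.014
gripper_force: 24.9
```

```bash
python3 go.py .434 .192 .16 -93
```

```text
t 9.175 dp [-321.2  260.8    7.7] roll -0.002 rows 6.620842237522491
```

send_rows:
  steps:
    - {"dp": [-321, 261, 5], "roll": 0, "jaw": 5}
    - {"dp": [-321, 261, 5], "roll": 0, "jaw": 5}
    - {"dp": [-321, 261, 5], "roll": 0, "jaw": 5}
    - {"dp": [-321, 261, 5], "roll": 0, "jaw": 5}
    - {"dp": [-321, 261, 5], "roll": 0, "jaw": 5}

```text
time_s: 9.8
tcp_pos: [0.489, 0.1112, 0.16]
eef_rot: [179.9, -0.0, -93.2]
contact_force: [0.5, 1.7, 0.1]
gripper_width: 0.0136
gripper_force: 24.9
```

```bash
python3 go.py .434 .192 .09 -93
```

```text
t 9.8 dp [-77.6  59.3  70.1] roll -0.003 rows 1.9236412135529362
```

send_rows:
  steps:
    - {"dp": [-77, 59, 20], "roll": 0, "jaw": 5}
    - {"dp": [-77, 59, 40], "roll": 0, "jaw": 5}
    - {"dp": [-77, 59, 70], "roll": 0, "jaw": 5}
    - {"dp": [-77, 59, 70], "roll": 0, "jaw": 5}
    - {"dp": [-77, 59, 70], "roll": 0, "jaw": 5}

```text
time_s: 10.42
tcp_pos: [0.4366, 0.1902, 0.0914]
eef_rot: [-180.0, -0.0, -93.2]
contact_force: [0.1, -1.1, 0.3]
gripper_width: 0.0139
gripper_force: 24.9
```

```bash
python3 go.py .434 .192 .0355 -93; python3 - <<'E'
from h import *
c=cap('side','s3'); cv2.imwrite('pics/s3b.png',cv2.resize(c['image'][100:220,180:400],(800,436),interpolation=2))
E
```

```text
t 10.425 dp [-1.7  2.7 55.9] roll -0.003 rows 0.895742303564892
```

View pics/s3b.png

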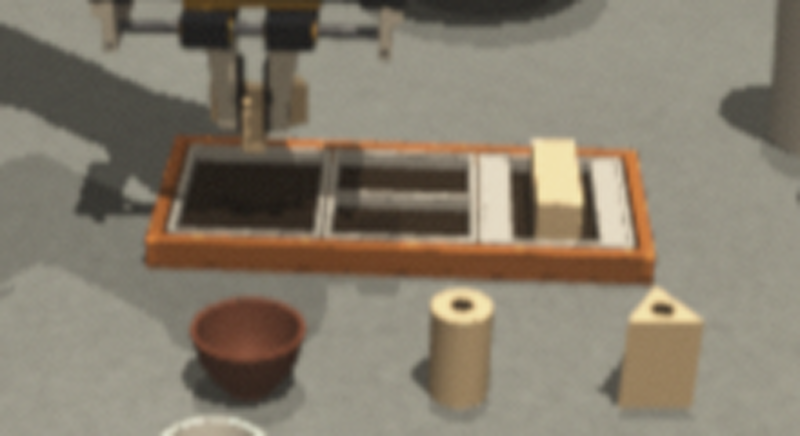

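The bar at (558,190) lies in the narrow recess. The star hangs level at (270,115). I'll lower it now.

send_rows:
  steps:
    - {"dp": [-1.5, 2.5, 30], "roll": 0, "jaw": 5}
    - {"dp": [-1.5, 2.5, 47], "roll": 0, "jaw": 5}
    - {"dp": [-1.5, 2.5, 52], "roll": 0, "jaw": 5}
    - {"dp": [-1.5, 2.5, 54], "roll": 0, "jaw": 5}
    - {"dp": [-1.5, 2.5, 55], "roll": 0, "jaw": 5}

```text
time_s: 11.1
tcp_pos: [0.4343, 0.1922, 0.0367]
eef_rot: [-179.9, 0.1, -93.2]
contact_force: [0.1, 0.5, -0.3]
gripper_width: 0.0135
gripper_force: 24.9
```

send_rows:
  steps:
    - {"dp": [0, 0, 1], "roll": 0, "jaw": 5}
    - {"dp": [0, 0, 1], "roll": 0, "jaw": 5}

```text
time_s: 11.35
tcp_pos: [0.434, 0.1922, 0.0354]
eef_rot: [-180.0, 0.0, -93.1]
contact_force: [1.0, -0.3, 1.1]
gripper_width: 0.0135
gripper_force: 24.9
```

send_rows:
  steps:
    - {"dp": [0, 0, 0.7], "roll": 0, "jaw": 5}
    - {"dp": [0, 0, 0.7], "roll": 0, "jaw": 5}
    - {"dp": [0, 0, 0], "roll": 0, "jaw": 35}
    - {"dp": [0, 0, 0], "roll": 0, "jaw": 35}
    - {"dp": [0, 0, 0], "roll": 0, "jaw": 35}

```text
time_s: 11.98
tcp_pos: [0.4337, 0.1919, 0.0349]
eef_rot: [180.0, -0.0, -93.1]
contact_force: [0.1, 0.8, -0.1]
gripper_width: 0.03
gripper_force: 0.0
```

send_rows:
  steps:
    - {"dp": [0, 0, -50], "roll": 0, "jaw": 35}
    - {"dp": [0, 0, -110], "roll": 0, "jaw": 65}
    - {"dp": [0, 0, -150], "roll": 0, "jaw": 65}
    - {"dp": [0, 0, -150], "roll": 0, "jaw": 65}

```text
time_s: 12.48
tcp_pos: [0.4352, 0.1932, 0.1883]
eef_rot: [-179.7, 0.3, -93.1]
contact_force: [-0.5, 0.3, -0.5]
gripper_width: 0.054
gripper_force: 0.0
```

```bash
python3 go.py .5665 -.256 .18 -51.5; python3 go.py .5665 -.256 .18 -141.5
```

```text
t 12.475 dp [ 441.5 -155.5    6.9] roll -0.726 rows 7.4894749804541245
t 12.475 dp [ 441.5 -155.5    6.9] roll 0.844 rows 7.4894749804541245
```

send_rows:
  steps:
    - {"dp": [441, -155, 5], "roll": -0.726, "jaw": 75}
    - {"dp": [441, -155, 5], "roll": -0.726, "jaw": 75}
    - {"dp": [441, -155, 5], "roll": -0.726, "jaw": 75}
    - {"dp": [441, -155, 5], "roll": -0.726, "jaw": 75}
    - {"dp": [441, -155, 5], "roll": -0.726, "jaw": 75}

```text
time_s: 13.1
tcp_pos: [0.5118, -0.0738, 0.181]
eef_rot: [179.9, 0.0, -51.3]
contact_force: [1.6, 2.0, 0.5]
gripper_width: 0.0655
gripper_force: 0.0
```

```bash
python3 go.py .5665 -.256 .11 -51.5;python3 - <<'E'
from h import *
c=cap('scene','s4'); cv2.imwrite('pics/s4b.png',cv2.resize(c['image'][180:320,330:450],(514,600),interpolation=2))
E
```

```text
t 13.1 dp [176.4  71.3  71. ] roll 0.004 rows 3.2491980475966145
```

View pics/s4b.png

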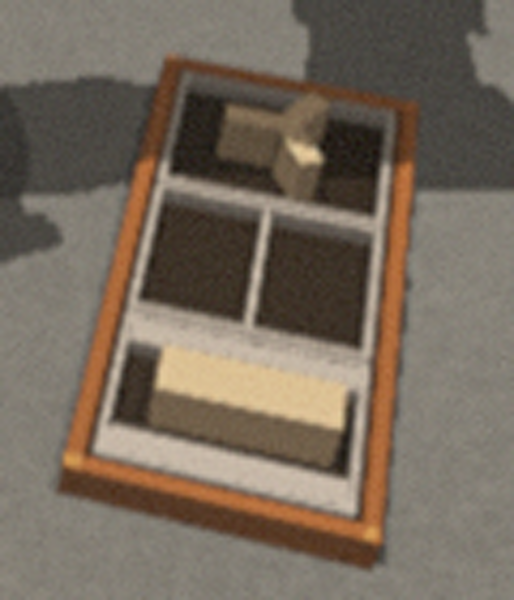

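The picture shows the star flat in the open bin at (285,140) and the bar in the recess at (250,405). Both are good. The square post is next.

send_rows:
  steps:
    - {"dp": [176, 71, 0], "roll": 0, "jaw": 75}
    - {"dp": [176, 71, 0], "roll": 0, "jaw": 75}
    - {"dp": [176, 71, 30], "roll": 0, "jaw": 75}
    - {"dp": [176, 71, 70], "roll": 0, "jaw": 75}
    - {"dp": [176, 71, 70], "roll": 0, "jaw": 75}

```text
time_s: 13.78
tcp_pos: [0.5624, -0.2545, 0.1072]
eef_rot: [179.7, 0.4, -51.7]
contact_force: [-0.2, 1.6, 0.6]
gripper_width: 0.0656
gripper_force: 0.0
```

```bash
python3 go.py .5665 -.256 .042 -51.5
```

```text
t 13.775 dp [ 4.2 -2.7 65.1] roll -0.004 rows 1.0453074450172382
```

send_rows:
  steps:
    - {"dp": [4, -2, 10], "roll": 0, "jaw": 75}
    - {"dp": [4, -2, 50], "roll": 0, "jaw": 75}
    - {"dp": [4, -2, 65], "roll": 0, "jaw": 75}
    - {"dp": [4, -2, 65], "roll": 0, "jaw": 25}
    - {"dp": [4, -2, 65], "roll": 0, "jaw": 25}

```text
time_s: 14.4
tcp_pos: [0.571, -0.2561, 0.0487]
eef_rot: [-179.9, -0.1, -51.5]
contact_force: [0.6, 0.9, 0.1]
gripper_width: 0.051
gripper_force: 0.0
```

send_rows:
  steps:
    - {"dp": [0, 0, 0], "roll": 0, "jaw": 25}
    - {"dp": [0, 0, 0], "roll": 0, "jaw": 25}
    - {"dp": [0, 0, 0], "roll": 0, "jaw": 25}
    - {"dp": [0, 0, 0], "roll": 0, "jaw": 25}

```text
time_s: 14.9
tcp_pos: [0.5702, -0.2564, 0.0481]
eef_rot: [-180.0, -0.1, -51.5]
contact_force: [-1.5, 0.1, 6.2]
gripper_width: 0.0341
gripper_force: 25.0
```

send_rows:
  steps:
    - {"dp": [0, 0, -20], "roll": 0, "jaw": 25}
    - {"dp": [0, 0, -70], "roll": 0, "jaw": 25}
    - {"dp": [0, 0, -120], "roll": 0, "jaw": 25}
    - {"dp": [0, 0, -120], "roll": 0, "jaw": 25}

```text
time_s: 15.4
tcp_pos: [0.5724, -0.2568, 0.1719]
eef_rot: [-179.7, -0.4, -51.5]
contact_force: [1.1, 0.2, -1.5]
gripper_width: 0.0338
gripper_force: 25.0
```

```bash
python3 go.py .5383 .234 .17 -93
```

```text
t 15.4 dp [-405.4 -278.8    0.8] roll 0.724 rows 7.872164557393687
```

send_rows:
  steps:
    - {"dp": [-405, -279, 0], "roll": 0.724, "jaw": 25}
    - {"dp": [-405, -279, 0], "roll": 0.724, "jaw": 25}
    - {"dp": [-405, -279, 0], "roll": 0.724, "jaw": 25}
    - {"dp": [-405, -279, 0], "roll": 0.724, "jaw": 25}
    - {"dp": [-405, -279, 0], "roll": 0.724, "jaw": 25}

```text
time_s: 16.02
tcp_pos: [0.5498, 0.0363, 0.1663]
eef_rot: [179.9, -0.0, -93.3]
contact_force: [3.1, 0.4, -1.3]
gripper_width: 0.0344
gripper_force: 25.0
```

```bash
python3 go.py .5383 .234 .17 -93
```

```text
t 16.025 dp [-196.7   22.7   -3.7] roll -0.004 rows 3.1684798357236867
```

send_rows:
  steps:
    - {"dp": [-197, 22, 0], "roll": 0, "jaw": 25}
    - {"dp": [-197, 22, 0], "roll": 0, "jaw": 25}
    - {"dp": [-197, 22, 0], "roll": 0, "jaw": 25}
    - {"dp": [-197, 22, 40], "roll": 0, "jaw": 25}
    - {"dp": [-197, 22, 70], "roll": 0, "jaw": 25}

```text
time_s: 16.65
tcp_pos: [0.5379, 0.2338, 0.0948]
eef_rot: [179.9, -0.0, -92.9]
contact_force: [-0.7, -1.1, -0.4]
gripper_width: 0.034
gripper_force: 25.0
```

```bash
python3 go.py .5383 .234 .058 -93
```

```text
t 16.65 dp [-0.2 -0.4 36.8] roll 0.001 rows 0.5892123517855457
```

send_rows:
  steps:
    - {"dp": [0, 0, 15], "roll": 0, "jaw": 25}
    - {"dp": [0, 0, 28], "roll": 0, "jaw": 25}
    - {"dp": [0, 0, 34], "roll": 0, "jaw": 25}
    - {"dp": [0, 0, 36], "roll": 0, "jaw": 25}
    - {"dp": [0, 0, 36], "roll": 0, "jaw": 25}

```text
time_s: 17.27
tcp_pos: [0.5396, 0.2328, 0.0617]
eef_rot: [-180.0, 0.0, -93.0]
contact_force: [0.3, 0.1, -0.9]
gripper_width: 0.0342
gripper_force: 25.0
```

send_rows:
  steps:
    - {"dp": [0, 0, 2], "roll": 0, "jaw": 25}
    - {"dp": [0, 0, 3], "roll": 0, "jaw": 25}
    - {"dp": [0, 0, 4], "roll": 0, "jaw": 25}
    - {"dp": [0, 0, 4], "roll": 0, "jaw": 25}

```text
time_s: 17.77
tcp_pos: [0.5392, 0.2328, 0.0581]
eef_rot: [-180.0, 0.0, -93.0]
contact_force: [-3.1, -0.1, 6.8]
gripper_width: 0.0337
gripper_force: 25.0
```

send_rows:
  steps:
    - {"dp": [0, 0, -0.5], "roll": 0, "jaw": 60}
    - {"dp": [0, 0, -0.5], "roll": 0, "jaw": 60}
    - {"dp": [0, 0, -0.5], "roll": 0, "jaw": 60}
    - {"dp": [0, 0, -50], "roll": 0, "jaw": 60}
    - {"dp": [0, 0, -110], "roll": 0, "jaw": 60}

```text
time_s: 18.4
tcp_pos: [0.5385, 0.2321, 0.167]
eef_rot: [179.9, -0.1, -93.0]
contact_force: [0.5, 1.4, -0.2]
gripper_width: 0.0527
gripper_force: 0.0
```

```bash
python3 go.py .56 -.001 .16 -93
```

```text
t 18.4 dp [231.6 -33.8   7.5] roll -0.0 rows 3.7475918948338887
```

send_rows:
  steps:
    - {"dp": [232, -34, 5], "roll": 0, "jaw": 70}
    - {"dp": [232, -34, 5], "roll": 0, "jaw": 70}
    - {"dp": [232, -34, 5], "roll": 0, "jaw": 70}
    - {"dp": [232, -34, 5], "roll": 0, "jaw": 70}
    - {"dp": [232, -34, 55], "roll": 0, "jaw": 70}

```text
time_s: 19.02
tcp_pos: [0.5637, -0.0031, 0.1148]
eef_rot: [-179.6, 0.1, -93.2]
contact_force: [0.5, 0.3, -1.5]
gripper_width: 0.0614
gripper_force: 0.0
```

```bash
python3 go.py .56 -.001 .045 -93;python3 - <<'E'
from h import *
c=cap('side','s5'); cv2.imwrite('pics/s5b.png',cv2.resize(c['image'][100:260,180:400],(800,582),interpolation=2))
E
```

```text
t 19.025 dp [-1.7  4.4 69.8] roll -0.004 rows 1.119507095992858
```

View pics/s5b.png

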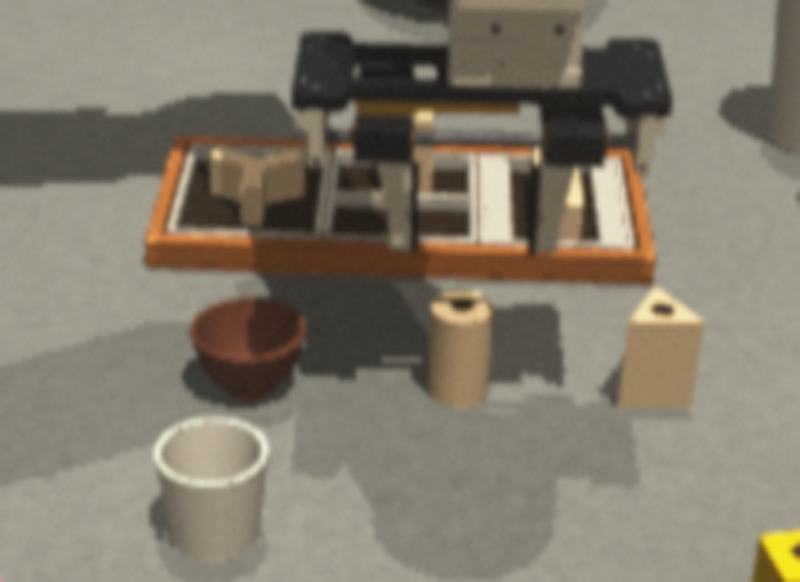

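The square post stands in its cell at (425,150), and the round post is at (460,350) below the gripper. I'll descend and grip it.

send_rows:
  steps:
    - {"dp": [-1, 3, 10], "roll": 0, "jaw": 70}
    - {"dp": [-1, 3, 50], "roll": 0, "jaw": 70}
    - {"dp": [-1, 3, 66], "roll": 0, "jaw": 70}
    - {"dp": [-1, 3, 66], "roll": 0, "jaw": 25}
    - {"dp": [-1, 3, 66], "roll": 0, "jaw": 25}

```text
time_s: 19.7
tcp_pos: [0.5589, 0.0009, 0.0475]
eef_rot: [-179.9, 0.0, -93.0]
contact_force: [0.4, -0.2, -0.5]
gripper_width: 0.0469
gripper_force: 0.0
```

send_rows:
  steps:
    - {"dp": [0, 0, 0], "roll": 0, "jaw": 25}
    - {"dp": [0, 0, 0], "roll": 0, "jaw": 25}
    - {"dp": [0, 0, 0], "roll": 0, "jaw": 25}
    - {"dp": [0, 0, 0], "roll": 0, "jaw": 25}

```text
time_s: 20.2
tcp_pos: [0.5589, 0.0007, 0.0473]
eef_rot: [-179.9, 0.0, -93.0]
contact_force: [-0.5, 1.6, 6.2]
gripper_width: 0.035
gripper_force: 25.0
```

send_rows:
  steps:
    - {"dp": [0, 0, -20], "roll": 0, "jaw": 25}
    - {"dp": [0, 0, -70], "roll": 0, "jaw": 25}
    - {"dp": [0, 0, -120], "roll": 0, "jaw": 25}
    - {"dp": [0, 0, -120], "roll": 0, "jaw": 25}

```text
time_s: 20.7
tcp_pos: [0.5602, 0.0009, 0.1706]
eef_rot: [-179.6, 0.1, -93.0]
contact_force: [-0.2, 0.4, -1.0]
gripper_width: 0.0352
gripper_force: 25.0
```

```bash
python3 go.py .535 .173 .165 -93
```

```text
t 20.7 dp [-170.6   34.2    5.7] roll -0.0 rows 2.7851952675393488
```

send_rows:
  steps:
    - {"dp": [-170, 34, 0], "roll": 0, "jaw": 25}
    - {"dp": [-170, 34, 0], "roll": 0, "jaw": 25}
    - {"dp": [-170, 34, 0], "roll": 0, "jaw": 25}
    - {"dp": [-170, 34, 40], "roll": 0, "jaw": 25}
    - {"dp": [-170, 34, 70], "roll": 0, "jaw": 25}

```text
time_s: 21.32
tcp_pos: [0.5317, 0.1723, 0.0941]
eef_rot: [179.9, -0.0, -93.0]
contact_force: [0.1, -0.3, -1.2]
gripper_width: 0.0353
gripper_force: 25.0
```

```bash
python3 go.py .535 .173 .0575 -93
```

```text
t 21.325 dp [-0.9 -3.3 36.6] roll 0.001 rows 0.5882986876263147
```

send_rows:
  steps:
    - {"dp": [-1, -2, 15], "roll": 0, "jaw": 25}
    - {"dp": [-1, -2, 26], "roll": 0, "jaw": 25}
    - {"dp": [-1, -2, 32], "roll": 0, "jaw": 25}
    - {"dp": [-1, -2, 34], "roll": 0, "jaw": 25}
    - {"dp": [-1, -2, 34], "roll": 0, "jaw": 25}

```text
time_s: 21.95
tcp_pos: [0.5353, 0.1729, 0.0626]
eef_rot: [-180.0, 0.0, -93.0]
contact_force: [0.2, 0.4, -0.8]
gripper_width: 0.0354
gripper_force: 25.0
```

send_rows:
  steps:
    - {"dp": [0, 0, 2], "roll": 0, "jaw": 25}
    - {"dp": [0, 0, 4], "roll": 0, "jaw": 25}
    - {"dp": [0, 0, 5.5], "roll": 0, "jaw": 25}
    - {"dp": [0, 0, 5.5], "roll": 0, "jaw": 25}

```text
time_s: 22.45
tcp_pos: [0.5351, 0.1729, 0.0573]
eef_rot: [-180.0, 0.0, -93.0]
contact_force: [-1.5, -1.0, 5.9]
gripper_width: 0.0356
gripper_force: 25.0
```

send_rows:
  steps:
    - {"dp": [0, 0, -0.3], "roll": 0, "jaw": 60}
    - {"dp": [0, 0, -0.3], "roll": 0, "jaw": 60}
    - {"dp": [0, 0, -0.3], "roll": 0, "jaw": 60}
    - {"dp": [0, 0, -50], "roll": 0, "jaw": 60}
    - {"dp": [0, 0, -110], "roll": 0, "jaw": 60}

```text
time_s: 23.08
tcp_pos: [0.5342, 0.1723, 0.1666]
eef_rot: [179.8, -0.1, -93.0]
contact_force: [1.8, 0.9, 0.9]
gripper_width: 0.0528
gripper_force: 0.0
```

send_rows:
  steps:
    - {"dp": [150, 0, -60], "roll": 0, "jaw": 60}
    - {"dp": [150, 0, -60], "roll": 0, "jaw": 60}
    - {"dp": [150, 0, -60], "roll": 0, "jaw": 60}
    - {"dp": [150, 0, -60], "roll": 0, "jaw": 60}
    - {"dp": [150, 0, -60], "roll": 0, "jaw": 60}

```text
time_s: 23.7
tcp_pos: [0.5269, 0.0231, 0.2263]
eef_rot: [180.0, 0.0, -93.1]
contact_force: [0.3, 0.6, -0.3]
gripper_width: 0.0526
gripper_force: 0.0
```

```bash
python3 - <<'E'
from h import *
c=cap('scene','s6'); d=cap('side','s7')
a=cv2.resize(c['image'][170:320,320:450],(400,461),interpolation=2);b=cv2.resize(d['image'][90:290,200:400],(400,400),interpolation=2)
b=cv2.copyMakeBorder(b,0,61,0,0,0)
cv2.imwrite('pics/fin.png',np.hstack([a,b]))
E
```

```text
(no output)
```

View pics/fin.png

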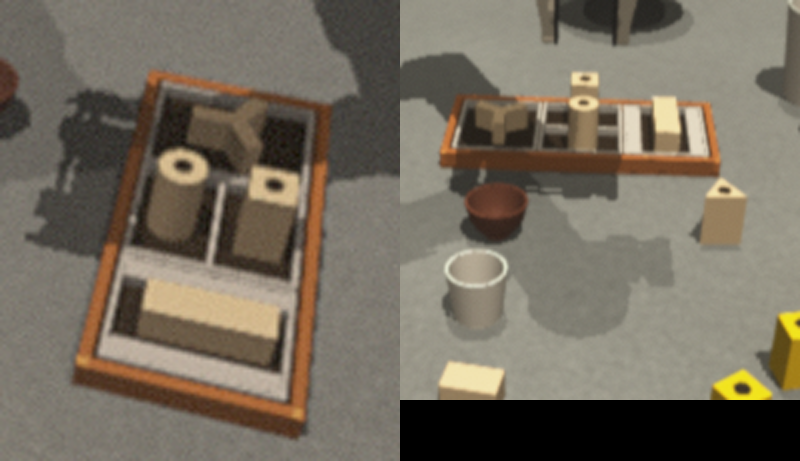

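All four pieces are in place: star (230,130), round post (180,195), square post (268,215) and bar (210,318). The look-alikes in view have not moved.

```bash
python3 -c "
from plant import r
print(r.close_job())"
```

```text
the job is handed in; nothing more can be done
None
```

The job is handed in at about 24 s: the long bar is in the narrow recess, the star is flat in the open bin, and the square and round posts stand upright in the two halves of the divided bin; the look-alikes were not touched.

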